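# Seat a shoe heel in the clamping jig and snap the toggle clamp shut

### The arm

A 6-joint arm with a two-finger parallel gripper is mounted at the origin on the work surface. World frame = base frame: x ahead of the robot, y to its left, z up, the work surface at z = 0. Lengths are in m, angles in rad, forces in N, time in s.
With the tool pointing down it reaches from about 0.35 to 0.775 m from the base axis. Payload 7.3 kg.
Tool frame: the origin (TCP) lies at the very end of the fingers, on their centre line; the grasp point (between the pads) lies robot.pinch_z behind it (robot.pinch_z is the distance from the TCP to the grasp point, in m); y points along the fingers, z is the direction in which the jaws open and shut, and the axes are right-handed (so a half turn about y gives the same grasp; the last joint's range is limited). The gripper opens to 92 mm and grips with 3 to 60 N. Pads are 19 mm wide; open, the fingers measure 130 mm over their backs; the gripper's body (75 mm by 190 mm) begins 47 mm behind the grasp point.
Start: joints at [-1.355, 0.342, 1.524, -0, 1.275, -0.146], TCP at [0.186, -0.491, 0.227] pointing down, gripper open.
Joint ranges: [-2.53, 2.53], [-0.77, 2.02], [0.04, 2.7], [-1, 4.14], [0.28, 2.66], [-3.11, 3.11]. Speed limits (rad/s): [2.57, 2.57, 3.14, 3.14, 3.14, 3.14].

### API

Orientations are given as [roll, pitch, yaw] about the fixed x, y, z axes, in that order (R = Rz(yaw) Ry(pitch) Rx(roll)).
In Python, from cell import status, viewer, robot gives the robot as it stands. The module is installed in compiled form; this text tells all that it offers.
- The arm moves only by the shell command python3 -m pendant 'ROWS' [FORCE]. ROWS is JSON, a list that holds one entry, the list of rows, each a list of 7 numbers: the shift along the tool's x, y, z in cm, then the turn, a rotation vector about the tool's x, y, z in rad, then the finger opening in cm, from 0 to 9.18. A call has 1 to 20 rows; each row is the pose to reach, as a shift and turn from the pose commanded when the call began, along the tool's axes at that moment; what a row does not reach only later rows make up. A row lasts 1/10 s, in which the tool goes at most 50 mm and 8.59 degrees, less where a joint would pass 70% of its speed; a pose out of reach is approached as far as the arm can. A call with a gripper value outside its range is refused whole. The fingers move at their own pace and stop on an object; FORCE is the grip in N (left out, the last holds). Time passes only in rows, so rows that repeat a pose let the fingers close. It gives the time, the measured TCP pose, the force and the opening at its end, in the units of the state.
- status.observe(): the state, without advancing time (a new reading comes with each control period).
- viewer.read_camera(name): name is "side" or "top"; returns a dict with "image" (384x512x3 uint8, red, green, blue), "range_z" (384x512 float32, m along the optical axis (not along the pixel's ray), 0 where there is no reading), "fx", "fy", "cx", "cy" (pixels), "camera_from_world" (4x4, takes a point from world to camera coordinates). Camera axes: x right, y up, looking along -z (the intrinsics and any distortion apply to the point x, -y, -z); pixel columns grow to the right and rows downward; lengths in m; the calibration is good to about 2 mm. A picture is of the moment at which its call begins.
- robot.hand_in(): hands the job in, once; it reports no verdict.
The state is a dict: "time": time; "qpos": joint angles; "qvel": joint speeds; "joint_efforts": joint torques, N m; "tool_pos": TCP position; "tool_rot": TCP orientation; "contact_force": force on the tool from outside, world axes, zero at the start; "torque": the same for the moment, N m; "opening": finger opening in m.
Only numpy, scipy, OpenCV 4.12 (cv2) and the standard library are available. Lean on these libraries where they do the work, as an engineer would, in place of code of your own. Each camera call takes 0.05 s, during which the arm holds its last target. There are 200 camera calls.

### The job

Clamp the shoe heel in the plywood jig, ready for drilling: with the fingertips slide the heel along the bed until its flat face is home against the wooden stop block, then push the clamp's red handle over and down past its dead point until it snaps into lock with the rubber foot pressing on the heel. Only push: do not grip, lift or carry anything, and leave the glue bottle, the polish tin and the hammer alone.

Things in the scene. Friction and masses are not known exactly. Their poses are not given: they have to be found in the camera images.
- jig: Plywood board 150 x 320 x 18 mm (x, y, z), screwed to the bench; origin under its centre at bench level, z up, +y towards the clamp handle, -y towards the heel's end. Its top is the bed. On it a hardwood block, 62 mm wide: its face at y = -35 mm is the stop, it runs to y = +80 mm, its top is 48 mm above the bench and carries the steel toggle clamp.
- heel_center (a point): Centre (half-way up) of the loose shoe heel: a D-shaped block of brown leather layers with a black rubber top, 70 mm long, 66 wide, 36 high, 0.09 to 0.18 kg, on the bed between the rails. Its flat face, at its own +y, looks to the stop; its round back is at its own -y (each 35 mm from the centre). Starts 18 to 42 mm short of the stop.
- heel_home (a point): Fixed point of the jig where heel_center lies when the heel is home: x = 0, y = -70 mm in the jig, 36 mm above the bench. Axes as the jig's; the heel slides home along +y. Two aluminium rails guide it, from y = -35 to -115 mm, 12 mm wide, tops 28 mm above the bench, 71 mm between them.
- clamp_handle (a joint): Angle of the clamp handle, rad: 0 wide open (starts at 0 to 0.2, nearly upright), grows as it is pushed over to the jig's +y and down; dead point 1.19, locked stop 1.29. Its elevation above level is 1.38 minus this angle. Friction holds it (up to 2 N at the grip). From about 0.93 the foot bears on the heel; the push needed rises to about 9 N, falls to nothing at the dead point, then it snaps on.
- handle_pivot (a point): Fixed hinge of the handle, 31 mm along the jig's +y from its origin, 87 mm above the bench; the hinge line is the jig's x axis.
- red_grip: The handle's round red grip, 17 mm in diameter, fixed on the handle, from 45 to 125 mm from the hinge; origin on its centre line 90 mm from the hinge, its +y runs out along the handle, its x is the hinge line. It must not come between the fingers.
- clamp_pad: The clamp's spring-loaded spindle with a black rubber foot 19 mm across; origin amid the foot's underside. It hangs on a steel bar hinged at y = -10 mm, 74 mm above the bench, that follows the handle. Handle open: the bar stands nearly upright, 70 mm long, the foot sticking out 25 mm to -y at its top. Handle locked: the bar lies level and the foot presses on the heel with about 30 N.
- glue: Bystander: yellow glue bottle with a black cap, 62 mm across, 155 mm tall, loose, origin under its centre. Leave it alone.
- tin: Bystander: red shoe polish tin with a steel lid, 89 mm across, 28 mm high, loose, origin under its centre. Leave it alone.
- hammer: Bystander: hammer 260 mm long lying on the bench, loose. Leave it alone.

How it is judged:
On the way, in this order (a step that is already met when the one before it is completed fails the run):
1. the heel is slid home against the stop while the clamp is still open (y of heel_center in the frame of heel_home above -0.003 m and value of joint clamp_handle below 0.8 rad), for 0.2 s.
2. the handle is past its dead point, in lock, and the rubber foot presses on the heel (value of joint clamp_handle above 1.25 rad and contact force between clamp_pad and heel above 12 N), for 0.2 s.
At the end, for the whole second after the job is handed in: The handle is locked (joint above 1.25 rad), the clamp's rubber foot presses on the heel with more than 12 N, and the heel is at rest, flat on the bed, home against the stop (gap under 3 mm, sideways within 6 mm, turned less than 0.07 rad) (all of step 2 and y of heel_center in the frame of heel_home above -0.003 m and x of heel_center in the frame of heel_home between -0.006 and 0.006 m and angle between the y axis of heel_center and the y axis of heel_home, either way round below 0.07 rad and angle between heel_center's own z axis and vertical below 0.06 rad and linear speed of heel below 0.01 m/s); the robot touches nothing.
It fails at once if the heel is lifted or tipped (z of heel_center in the frame of heel_home above 0.008 m or angle between heel_center's own z axis and vertical above 0.2 rad).
It fails at once if the glue bottle, the polish tin or the hammer is disturbed (moved more than 15 mm) (distance of any of glue, tin, hammer from where it was at the start of the episode above 0.015 m).
It fails at once if the heel or the red grip is taken between the fingers ((contact force between the fingers and heel above 1 N and x of the grasp point in the frame of heel_center between -0.032 and 0.032 m and y of the grasp point in the frame of heel_center between -0.034 and 0.034 m and z of the grasp point in the frame of heel_center between -0.018 and 0.018 m) or (contact force between the fingers and red_grip above 1 N and x of the grasp point in the frame of red_grip between -0.012 and 0.012 m and y of the grasp point in the frame of red_grip between -0.045 and 0.045 m and z of the grasp point in the frame of red_grip between -0.01 and 0.01 m)).
It also fails if it takes over 48 s, if anything falls off the work surface, if the arm or the gripper's body presses on something with over 40 N, if the wrist force passes 120 N, or if a joint passes its speed limit or range.

## Working session

There is one attempt and no reset: what is moved stays moved. The work goes in short steps, Python scripts to look and compute and a shell command to move; the robot and the scene stay as the last step left them, time stands still between calls to the robot, and variables do not carry over. Pictures are saved under pics/ and viewed, about 8 in all and at most 12, crops included, and the job is handed in when it is done.

```bash
mkdir -p pics
python3 - <<'E'
from cell import status, viewer, robot
import numpy as np, cv2
print({k:np.round(v,3).tolist() for k,v in status.observe().items()}, robot.pinch_z)
for n in("side","top"):
    c=viewer.read_camera(n); np.savez(f"{n}0.npz",**c)
    cv2.imwrite(f"pics/{n}0.png",c["image"][:,:,::-1])
    print(n,c["fx"],c["fy"],c["cx"],c["cy"],np.linalg.inv(c["camera_from_world"]).round(3).tolist(), [k for k in c])
E
```

```text
{'time': 0.0, 'qpos': [-1.355, 0.343, 1.525, -0.0, 1.275, -0.146], 'qvel': [-0.001, 0.001, -0.001, -0.0, -0.0, 0.0], 'joint_efforts': [-0.001, -43.125, -24.422, 0.072, 0.056, -0.0], 'tool_pos': [0.186, -0.491, 0.226], 'tool_rot': [-1.572, 0.0, -2.78], 'contact_force': [0.781, 0.144, -0.431], 'torque': [-0.042, -0.036, -0.009], 'opening': 0.092} 0.0188
side 368.70667839445326 368.70667839445326 253.9975401932407 193.193902372336 [[-0.997, 0.06, -0.052, 0.566], [-0.079, -0.773, 0.63, 0.484], [-0.003, 0.632, 0.775, 0.639], [0.0, 0.0, 0.0, 1.0]] ['image', 'range_z', 'fx', 'fy', 'cx', 'cy', 'camera_from_world']
top 400.1226983246412 400.1226983246412 258.27674885613743 192.0314408454075 [[0.013, 0.994, -0.112, 0.478], [-1.0, 0.013, -0.001, 0.061], [0.0, 0.112, 0.994, 0.906], [0.0, 0.0, 0.0, 1.0]] ['image', 'range_z', 'fx', 'fy', 'cx', 'cy', 'camera_from_world']
```

View pics/side0.png

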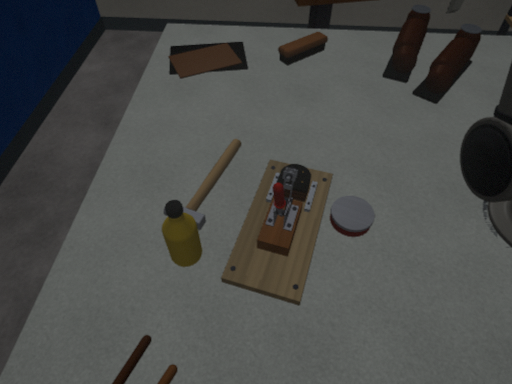

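View pics/top0.png

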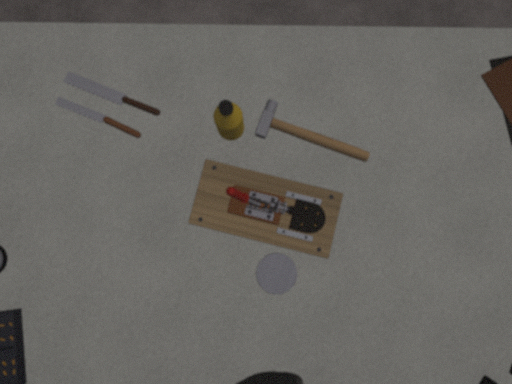

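Side: jig around (283,228), heel black at (295,180), red handle at (280,195), bottle at (183,235), tin at (352,215). Top: board centre (266,208), heel (307,216), grip (235,192), bottle (229,120), tin (277,273), hammer head (267,118).

```bash
cat > h.py <<'E'
import numpy as np, cv2
def cloud(c):
    v,u=np.mgrid[:384,:512]; z=c["range_z"]
    p=np.stack([(u-c["cx"])/c["fx"]*z,-(v-c["cy"])/c["fy"]*z,-z,np.ones_like(z)],-1)
    return (p@np.linalg.inv(c["camera_from_world"]).T)[...,:3]
def ray(c,u,v,h):
    T=np.linalg.inv(c["camera_from_world"]); d=T[:3,:3]@[(u-c["cx"])/c["fx"],-(v-c["cy"])/c["fy"],-1]
    o=T[:3,3]; return o+d*(h-o[2])/d[2]
def big(m):
    n,l,s,_=cv2.connectedComponentsWithStats(m.astype(np.uint8)); return l==1+s[1:,4].argmax()
E
python3 - <<'E'
from h import *
for n in("top","side"):
    c=dict(np.load(n+"0.npz")); P=cloud(c); I=c["image"]; hsv=cv2.cvtColor(I,cv2.COLOR_RGB2HSV)
    H,S,V=[hsv[...,i].astype(int) for i in range(3)]
    roi=(abs(P[...,0]-.45)<.14)&(abs(P[...,1]-.04)<.22)
    # board: saturated wood hue + enclosed parts
    m=roi&(S>60)&(H>8)&(H<28)&(P[...,2]>.008)&(P[...,2]<.03)
    m=big(m)
    cn,_=cv2.findContours(m.astype(np.uint8),0,2); cn=max(cn,key=cv2.contourArea)
    w=np.array([ray(c,u,v,.018)[:2] for u,v in cv2.convexHull(cn)[:,0]])
    r=cv2.minAreaRect((w*1000).astype(np.float32)); print(n,"board rect mm",r, "z med",np.median(P[m][:,2]))
    print(cv2.boxPoints(r).round(0).tolist())
    red=roi&(S>140)&((H<6)|(H>174))&(P[...,2]>.09)&(P[...,2]<.25); 
    if red.any():
        red=big(red); q=P[red]; print("red",red.sum(),q.min(0).round(3),q.max(0).round(3),q.mean(0).round(3))
        print(" top pt",q[q[:,2]>q[:,2].max()-.01].mean(0).round(3)," bottom",q[q[:,2]<q[:,2].min()+.01].mean(0).round(3))
    hl=roi&(V<60)&(P[...,2]>.045)&(P[...,2]<.062)&(P[...,1]<.03)
    hl=big(hl);q=P[hl];print("heel",hl.sum(),q.min(0).round(3),q.max(0).round(3),q.mean(0).round(3)); np.save(n+"heel.npy",q)
    yel=(S>120)&(H>18)&(H<32)&(P[...,2]>.05);yel=big(yel);q=P[yel];print("glue",q.min(0).round(3),q.max(0).round(3))
    big_=P[(P[...,2]>.02)&(P[...,2]<.034)&(P[...,0]<.42)&(P[...,0]>.25)&(abs(P[...,1])<.12)&(S<60)];print("tin",np.median(big_,0),big_.min(0),big_.max(0))
E
python3 - <<'E'
import cv2
s=cv2.imread('pics/side0.png')[150:310,215:345];t=cv2.imread('pics/top0.png')[150:265,180:350]
f=lambda i:cv2.convertScaleAbs(cv2.resize(i,None,fx=4,fy=4,interpolation=2)[:600],alpha=1.8)
a=cv2.resize(f(s),(400,492));b=cv2.resize(f(t),(400,271))
import numpy as np
o=np.zeros((492,800,3),'uint8');o[:,:400]=a;o[:271,400:]=b;cv2.imwrite('pics/c1.png',o)
E
```

```text
top board rect mm ((542.6141357421875, 45.55979919433594), (317.18756103515625, 147.1590118408203), 76.6351547241211) z med 0.01746207963339852
[[434.0, -92.0], [578.0, -126.0], [651.0, 183.0], [508.0, 217.0]]
red 176 [0.545 0.082 0.131] [0.566 0.117 0.209] [0.555 0.099 0.177]
 top pt [0.558 0.11  0.204]  bottom [0.553 0.086 0.135]
heel 873 [ 0.49  -0.079  0.045] [ 0.56  -0.006  0.059] [ 0.522 -0.043  0.054]
glue [0.478 0.061 0.051] [0.754 0.156 0.906]
tin [0.39232721 0.02109988 0.02756871] [ 0.35679673 -0.02220882  0.02257834] [0.41900778 0.06463735 0.03216718]
side board rect mm ((523.05029296875, 53.15398406982422), (322.9517517089844, 103.28157806396484), 76.658447265625) z med 0.017754201470475905
[[436.0, -92.0], [536.0, -116.0], [611.0, 198.0], [510.0, 222.0]]
red 225 [0.547 0.087 0.128] [0.567 0.121 0.208] [0.557 0.11  0.176]
 top pt [0.56  0.115 0.203]  bottom [0.552 0.097 0.133]
heel 377 [ 0.49  -0.082  0.045] [ 0.528 -0.004  0.057] [ 0.509 -0.037  0.053]
glue [0.566 0.106 0.05 ] [0.757 0.484 0.639]
tin [0.39410848 0.02470727 0.02758945] [ 0.35949032 -0.02342869  0.02022856] [0.41998404 0.06631364 0.03050483]
```

View pics/c1.png

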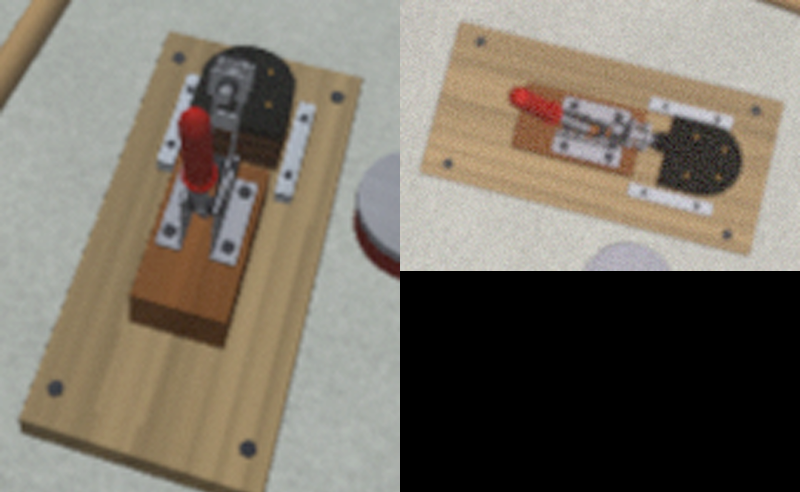

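Both views agree on the board's place (centre about (0.543, 0.046), yaw about -0.233). The crop shows the heel between the rails and short of the stop, with the handle nearly upright. Next I'll put the heel, handle and glue in the jig frame.

```bash
cat >> h.py <<'E'
C=np.array([.543,.046]); A=.233
X=np.array([np.cos(A),-np.sin(A)]); Y=np.array([np.sin(A),np.cos(A)])
def J(p): d=np.asarray(p)[...,:2]-C; return np.stack([d@X,d@Y],-1)
def W(x,y): return C+x*X+y*Y
def rows(dst,st):
    from scipy.spatial.transform import Rotation as R
    return (R.from_euler('xyz',st["tool_rot"]).as_matrix().T@(np.asarray(dst)-st["tool_pos"])*100).round(2)
E
python3 - <<'E'
from h import *
from cell import status
for n in("top","side"):
    c=dict(np.load(n+"0.npz")); P=cloud(c); hsv=cv2.cvtColor(c["image"],cv2.COLOR_RGB2HSV); H,S,V=[hsv[...,i].astype(int) for i in range(3)]
    j=J(np.load(n+"heel.npy")); print(n,"heel x",np.percentile(j[:,0],[1,99]).round(4),"y",np.percentile(j[:,1],[0,1,99]).round(4))
    jj=J(P)
    # block (hardwood) and rails check
    m=(P[...,2]>.043)&(P[...,2]<.052)&(S>100)&(H<16)&(abs(jj[...,0])<.06)&(jj[...,1]>-.04)&(jj[...,1]<.12)
    q=jj[m]; print("block",np.percentile(q,[2,98],axis=0).round(4).tolist())
    m=(P[...,2]>.022)&(P[...,2]<.033)&(S<60)&(abs(jj[...,0])<.06)&(jj[...,1]<-.02)&(jj[...,1]>-.13)
    q=jj[m]; print("rails",np.percentile(q,[2,98],axis=0).round(4).tolist())
    m=(S>110)&(H>18)&(H<32)&(P[...,2]>.05)&(P[...,2]<.2)&(P[...,0]<.8)&(abs(P[...,1]-.13)<.1); q=jj[big(m)]; print("glue",q.min(0),q.max(0),P[big(m)].max(0))
    m=(S>140)&((H<6)|(H>174))&(P[...,2]>.12)&(P[...,2]<.25)&(abs(jj[...,0])<.05); q=jj[m]; print("grip x",q.mean(0),P[m][:,2].max())
st=status.observe(); print(rows([*W(0,-.19),.226],st),W(0,-.19))
E
```

```text
top heel x [-0.0316  0.0315] y [-0.1283 -0.126  -0.0607]
block [[-0.0306, -0.0339], [0.0301, 0.0769]]
rails [[-0.0476, -0.1143], [0.0461, -0.0381]]
glue [0.12991037 0.09130477] [0.18965984 0.14970334] [0.75479219 0.15588601 0.15549875]
grip x [-0.00063037  0.0545734 ] 0.20857647422849368
side heel x [-0.0302  0.0061] y [-0.1297 -0.1281 -0.0585]
block [[-0.0283, -0.0304], [0.0313, 0.0795]]
rails [[-0.045, -0.1125], [0.0491, -0.0353]]
glue [0.13257128 0.09831305] [0.18779935 0.15471645] [0.75718366 0.1597354  0.14257525]
grip x [-0.00080608  0.06522097] 0.20763610620396777
[-41.76   0.05 -21.81] [ 0.49912948 -0.13886584]
```

```bash
python3 -m pendant '[[[-10.5,0,-5.5,0,-0.2,0,0],[-21,0,-11,0,-0.45,0,0],[-31.5,0,-16.5,0,-0.7,0,0],[-41.8,0,-21.8,0,-0.977,0,0],[-41.8,0,-21.8,0,-0.977,0,0],[-41.8,0,-21.8,0,-0.977,0,0],[-41.8,0,-21.8,0,-0.977,0,0],[-41.8,0,-21.8,0,-0.977,0,0],[-41.8,0,-21.8,0,-0.977,0,0],[-41.8,0,-21.8,0,-0.977,0,0],[-41.8,0,-21.8,0,-0.977,0,0],[-41.8,0,-21.8,0,-0.977,0,0],[-41.8,0,-21.8,0,-0.977,0,0],[-41.8,0,-21.8,0,-0.977,0,0],[-41.8,0,-21.8,0,-0.977,0,0]]]' 20
python3 - <<'E'
from h import *
from cell import status
st=status.observe(); print(J(st["tool_pos"]),st["qpos"])
print(rows([*W(0,-.16),.026],st))
E
```

```text
time: 1.6
tool_pos: [0.4991, -0.1401, 0.2268]
tool_rot: [-1.571, -0.0, -1.804]
contact_force: [1.2, 0.6, 0.0]
opening: 0.001
[ 0.00028124 -0.19118853] [-4.21427676e-01  3.29830139e-01  1.54179033e+00 -1.81013520e-04
  1.26985170e+00 -1.87699854e-01]
[-3.12 20.08 -0.03]
```

```bash
python3 -m pendant '[[[0,4,0,0,0,0,0],[-1,8,0,0,0,0,0],[-2,12,0,0,0,0,0],[-3,16,0,0,0,0,0],[-3.1,18.5,0,0,0,0,0],[-3.1,20.0,0,0,0,0,0],[-3.1,20.0,0,0,0,0,0],[-3.1,20.0,0,0,0,0,0],[-3.1,20.0,0,0,0,0,0]]]'
python3 -m pendant '[[[-0.4,0,0,0,0,0,0],[-0.8,0,0,0,0,0,0],[-1.2,0,0,0,0,0,0],[-1.6,0,0,0,0,0,0],[-2.0,0,0,0,0,0,0],[-2.4,0,0,0,0,0,0],[-2.8,0,0,0,0,0,0],[-3.2,0,0,0,0,0,0],[-3.5,0,0,0,0,0,0],[-3.7,0,0,0,0,0,0],[-3.9,0,0,0,0,0,0],[-3.9,0,0,0,0,0,0],[-3.9,0,0,0,0,0,0]]]'
python3 - <<'E'
from h import *
from cell import status,viewer
st=status.observe(); print(J(st["tool_pos"]),st["tool_pos"])
for n in("side","top"):
    c=viewer.read_camera(n);cv2.imwrite(f"pics/{n}1.png",c["image"][:,:,::-1]); np.savez(n+"1.npz",**c)
o=[cv2.resize(cv2.imread(f"pics/{n}1.png")[130:280,190:360],(400,353),interpolation=2) for n in("side","top")]
cv2.imwrite("pics/c2.png",cv2.convertScaleAbs(np.hstack(o),alpha=1.7))
E
```

```text
time: 2.5
tool_pos: [0.5075, -0.1096, 0.0279]
tool_rot: [-1.568, -0.0, -1.803]
contact_force: [0.1, 0.1, -0.1]
opening: 0.0005
time: 3.8
tool_pos: [0.5156, -0.0709, 0.0266]
tool_rot: [-1.571, 0.0, -1.803]
contact_force: [-0.5, 0.2, 0.5]
opening: 0.0005
[ 0.00036847 -0.12007613] [ 0.51563324 -0.07091652  0.02660113]
```

View pics/c2.png

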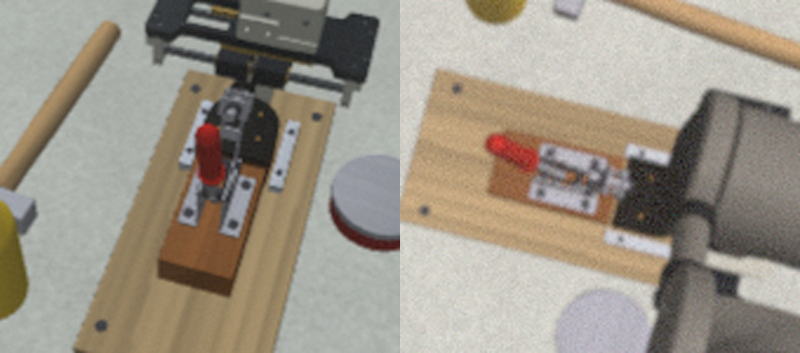

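The side view (left) shows the closed fingertips at the heel's back (about (235,85) in the crop). The heel is nearly at the block. I'll keep going until the force rises.

```bash
python3 -m pendant '[[[-0.15,0,0,0,0,0,0],[-0.3,0,0,0,0,0,0],[-0.4,0,0,0,0,0,0],[-0.4,0,0,0,0,0,0],[-0.4,0,0,0,0,0,0]]]'
python3 - <<'E'
from h import *
from cell import status
st=status.observe(); print(J(st["tool_pos"]),st["contact_force"])
E
```

```text
time: 4.4
tool_pos: [0.5168, -0.0673, 0.0267]
tool_rot: [-1.57, -0.0, -1.803]
contact_force: [0.6, -1.2, -0.2]
opening: 0.0004
[ 0.00067931 -0.11630255] [ 0.63036449 -1.24756212 -0.20832047]
```

```bash
python3 -m pendant '[[[-0.1,0,0,0,0,0,0],[-0.2,0,0,0,0,0,0],[-0.2,0,0,0,0,0,0]]]'; python3 -m pendant '[[[-0.1,0,0,0,0,0,0],[-0.2,0,0,0,0,0,0],[-0.2,0,0,0,0,0,0]]]'
python3 - <<'E'
from h import *
from cell import status
st=status.observe(); print(J(st["tool_pos"]),st["contact_force"])
E
```

```text
time: 4.7
tool_pos: [0.5177, -0.067, 0.0269]
tool_rot: [-1.569, -0.002, -1.802]
contact_force: [-0.2, -10.2, -2.2]
opening: 0.0006
time: 5.0
tool_pos: [0.5178, -0.0669, 0.0269]
tool_rot: [-1.569, -0.005, -1.802]
contact_force: [-2.0, -20.2, -1.3]
opening: 0.0002
[ 0.00154246 -0.11570402] [ -1.99999702 -20.23328041  -1.31121232]
```

Force rises at a fixed position, so the heel is home. I'll back off, lift, and check the heel.

```bash
python3 -m pendant '[[[0.6,0,0,0,0,0,0],[2,0,0,0,0,0,0],[4,0,0,0,0,0,0],[5,-4,0,0,0,0,0],[6,-8,0,0,0,0,0],[7,-12,0,0,0,0,0],[8,-16,0,0,0,0,0],[9,-20,0,0,0,0,0],[10,-23,0,0,0,0,0],[10,-23,0,0,0,0,0],[10,-23,0,0,0,0,0],[10,-23,0,0,0,0,0]]]'
python3 - <<'E'
from h import *
from cell import status,viewer
for n in("side","top"):
    c=viewer.read_camera(n);cv2.imwrite(f"pics/{n}2.png",c["image"][:,:,::-1]); P=cloud(c)
    hsv=cv2.cvtColor(c["image"],cv2.COLOR_RGB2HSV); H,S,V=[hsv[...,i].astype(int) for i in range(3)]; j=J(P)
    m=(V<60)&(P[...,2]>.045)&(P[...,2]<.062)&(abs(j[...,0])<.06)&(j[...,1]<-.02)&(j[...,1]>-.16)
    q=j[big(m)];print(n,m.sum(),"heel",np.percentile(q,[0,1,99],axis=0).round(4).tolist())
    m=(S>140)&((H<6)|(H>174))&(P[...,2]>.12)&(P[...,2]<.25)&(abs(j[...,0])<.05); z=P[m][:,2]; t=z>z.max()-.01; b=z<z.min()+.012
    print("grip tip",j[m][t].mean(0).round(4),z.max(),"low",j[m][b].mean(0).round(4),z[b].mean())
st=status.observe(); print(J(st["tool_pos"]),st["tool_pos"])
# plan: r=.105
for e in (1.25,1.1,.95,.8,.65,.5,.4,.3,.2,.1):
    u=np.array([np.cos(e),np.sin(e)]);nn=np.array([-u[1],u[0]])
    p=np.array([.031,.087])+.105*u+.0085*nn-[.0105,0]
    print(e,p.round(4), rows([*W(0,p[0]),p[1]],st))
print(rows([*W(0,.005),.26],st),rows([*W(0,.02),.195],st))
E
```

```text
time: 6.2
tool_pos: [0.4938, -0.1601, 0.2553]
tool_rot: [-1.573, 0.001, -1.803]
contact_force: [1.0, 0.1, -0.2]
opening: 0.0006
side 470 heel [[-0.0295, -0.105], [-0.0294, -0.1018], [-0.0003, -0.0326]]
grip tip [0.0005 0.0713] 0.20704459535435077 low [-0.0021  0.0522] 0.13438283332916232
top 758 heel [[-0.0317, -0.1044], [-0.0306, -0.1024], [0.0319, -0.0368]]
grip tip [0.0001 0.066 ] 0.20757134047926162 low [0.0002 0.0407] 0.13703060949209658
[-1.33766884e-04 -2.11809049e-01] [ 0.49396367 -0.16005468  0.25522458]
1.25 [0.0455 0.1893] [-25.73   6.61   0.07]
1.1 [0.0606 0.1844] [-27.23   7.1    0.07]
0.95 [0.0747 0.1774] [-28.64   7.81   0.08]
0.8 [0.0876 0.1682] [-29.93   8.72   0.08]
0.65 [0.0989 0.1573] [-31.07   9.82   0.09]
0.5 [0.1086 0.1448] [-32.03  11.07   0.09]
0.4 [0.1139 0.1357] [-32.56  11.98   0.09]
0.3 [0.1183 0.1261] [-33.    12.93   0.1 ]
0.2 [0.1217 0.1162] [-33.34  13.93   0.1 ]
0.1 [0.1241 0.1059] [-33.58  14.95   0.1 ]
[-21.68  -0.46   0.04] [-23.18   6.04   0.06]
```

The heel's back is at jig y = -0.105 in both views, so it is home. The handle is still open at an elevation of about 1.25. Next is the approach behind the grip.

```bash
python3 -m pendant '[[[-4,-0.5,0,0,0,0,0],[-8,-0.5,0,0,0,0,0],[-12,-0.5,0,0,0,0,0],[-16,-0.5,0,0,0,0,0],[-20,-0.5,0,0,0,0,0],[-21.7,-0.5,0,0,0,0,0],[-21.7,-0.5,0,0,0,0,0],[-22.2,3,0,0,0,0,0],[-22.8,6.2,0,0,0,0,0],[-23.2,6.3,0,0,0,0,0],[-23.2,6.3,0,0,0,0,0]]]'
python3 - <<'E'
from h import *
from cell import status,viewer
st=status.observe(); print(J(st["tool_pos"]),st["tool_pos"],st["contact_force"])
for e in (1.25,1.1,.95,.8,.65,.5,.4,.3,.2,.1):
    u=np.array([np.cos(e),np.sin(e)]);nn=np.array([-u[1],u[0]])
    p=np.array([.031,.087])+.105*u+.0085*nn-[.0105,0]
    print(e,p.round(4), rows([*W(0,p[0]),p[1]],st))
c=viewer.read_camera("side");cv2.imwrite("pics/c3.png",cv2.convertScaleAbs(cv2.resize(c["image"][110:300,190:380,::-1],(570,570)),alpha=1.7))
E
```

```text
time: 7.4
tool_pos: [0.5478, 0.0649, 0.1936]
tool_rot: [-1.572, -0.001, -1.803]
contact_force: [0.7, -0.9, -0.1]
opening: 0.0004
[0.00026478 0.01949119] [0.54775809 0.06490336 0.19355241] [ 0.66006713 -0.86946262 -0.0870866 ]
1.25 [0.0455 0.1893] [-2.61  0.42 -0.02]
1.1 [0.0606 0.1844] [-4.11  0.91 -0.02]
0.95 [0.0747 0.1774] [-5.52  1.62 -0.02]
0.8 [0.0876 0.1682] [-6.81  2.53 -0.02]
0.65 [0.0989 0.1573] [-7.95  3.62 -0.01]
0.5 [0.1086 0.1448] [-8.91  4.87 -0.01]
0.4 [0.1139 0.1357] [-9.44  5.78 -0.01]
0.3 [0.1183 0.1261] [-9.88  6.74 -0.01]
0.2 [0.1217 0.1162] [-10.23   7.73  -0.  ]
0.1 [0.1241 0.1059] [-10.47   8.76  -0.  ]
```

View pics/c3.png

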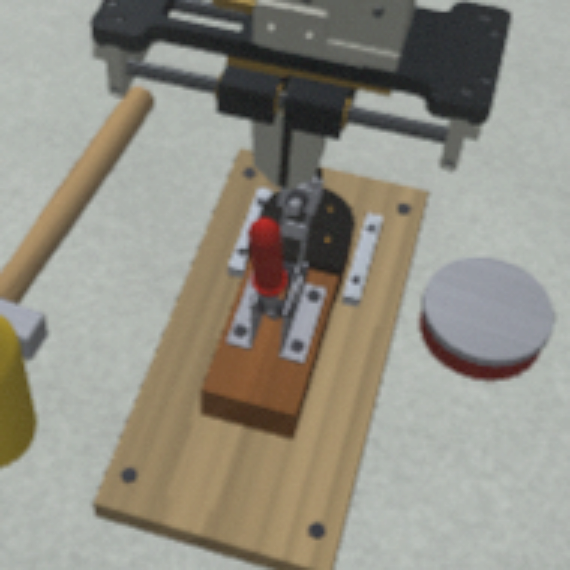

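The fingertips (crop (290,185)) stand behind the grip (265,245), in line with it. Pushing along the arc in two parts.

```bash
python3 -m pendant '[[[-1.2,0.2,0,0,0,0,0],[-2.2,0.4,0,0,0,0,0],[-2.6,0.45,0,0,0,0,0],[-3.1,0.6,0,0,0,0,0],[-3.6,0.75,0,0,0,0,0],[-4.1,0.9,0,0,0,0,0],[-4.6,1.15,0,0,0,0,0],[-5.1,1.4,0,0,0,0,0],[-5.5,1.6,0,0,0,0,0],[-6.0,1.95,0,0,0,0,0],[-6.4,2.25,0,0,0,0,0],[-6.8,2.55,0,0,0,0,0],[-6.8,2.55,0,0,0,0,0]]]'
python3 - <<'E'
from h import *
from cell import status,viewer
st=status.observe(); print(J(st["tool_pos"]),st["tool_pos"],st["contact_force"])
for e in (.8,.65,.5,.4,.3,.2,.1):
    u=np.array([np.cos(e),np.sin(e)]);nn=np.array([-u[1],u[0]])
    p=np.array([.031,.087])+.105*u+.0085*nn-[.0105,0]
    print(e,p.round(4), rows([*W(0,p[0]),p[1]],st))
c=viewer.read_camera("side");cv2.imwrite("pics/c4.png",cv2.convertScaleAbs(cv2.resize(c["image"][110:300,190:380,::-1],(570,570)),alpha=1.7))
E
```

```text
time: 8.75
tool_pos: [0.5633, 0.1319, 0.1675]
tool_rot: [-1.572, -0.0, -1.802]
contact_force: [-0.0, -0.3, 0.5]
opening: 0.0004
[-9.68680259e-05  8.82675728e-02] [0.56328651 0.13190478 0.1674975 ] [-0.01842882 -0.25558684  0.50967208]
0.8 [0.0876 0.1682] [ 0.07 -0.07  0.01]
0.65 [0.0989 0.1573] [-1.07  1.02  0.01]
0.5 [0.1086 0.1448] [-2.03  2.27  0.02]
0.4 [0.1139 0.1357] [-2.56  3.18  0.02]
0.3 [0.1183 0.1261] [-3.    4.13  0.02]
0.2 [0.1217 0.1162] [-3.35  5.13  0.02]
0.1 [0.1241 0.1059] [-3.59  6.15  0.02]
```

View pics/c4.png

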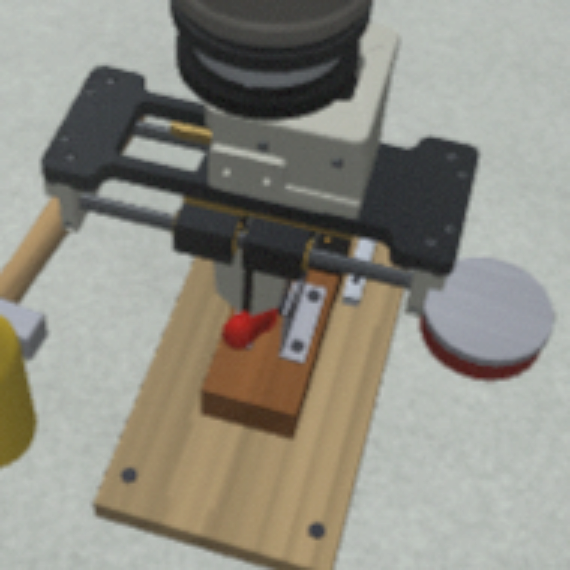

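The handle followed (grip end at crop (240,328)), with the fingertips right behind and above it. The bottle and tin are clear. Pushing on past the dead point.

```bash
python3 -m pendant '[[[-0.4,0.3,0,0,0,0,0],[-0.8,0.65,0,0,0,0,0],[-1.1,1.0,0,0,0,0,0],[-1.4,1.4,0,0,0,0,0],[-1.7,1.8,0,0,0,0,0],[-2.0,2.25,0,0,0,0,0],[-2.3,2.7,0,0,0,0,0],[-2.55,3.2,0,0,0,0,0],[-2.8,3.65,0,0,0,0,0],[-3.0,4.15,0,0,0,0,0],[-3.2,4.65,0,0,0,0,0],[-3.35,5.15,0,0,0,0,0],[-3.45,5.5,0,0,0,0,0],[-3.5,5.8,0,0,0,0,0],[-3.55,6.0,0,0,0,0,0],[-3.55,6.0,0,0,0,0,0],[-3.55,6.0,0,0,0,0,0]]]'
python3 - <<'E'
from h import *
from cell import status,viewer
st=status.observe(); print(J(st["tool_pos"]),st["tool_pos"],st["contact_force"])
E
```

```text
time: 10.5
tool_pos: [0.5717, 0.1658, 0.1081]
tool_rot: [-1.571, -0.0, -1.803]
contact_force: [0.0, -0.2, 0.2]
opening: 0.0005
[0.000221   0.12315338] [0.57165084 0.16577451 0.10805326] [ 0.01338215 -0.19030759  0.16066126]
```

No force is left at the tip, which fits a snap into lock. I'll lift clear and check.

```bash
python3 -m pendant '[[[0,-2,0,0,0,0,0],[0,-6,0,0,0,0,0],[0,-10,0,0,0,0,0],[4,-14,0,0,0,0,0],[9,-15,0,0,0,0,0],[14,-15,0,0,0,0,0],[19,-15,0,0,0,0,0],[24,-15,0,0,0,0,0],[29,-15,0,0,0,0,0],[34,-15,0,0,0,0,0],[36,-15,0,0,0,0,0],[36,-15,0,0,0,0,0],[36,-15,0,0,0,0,0]]]'
python3 - <<'E'
from h import *
from cell import status,viewer
o=[]
for n in("side","top"):
    c=viewer.read_camera(n); P=cloud(c); o.append(cv2.resize(c["image"][130:280,190:360,::-1],(400,353),interpolation=2))
    hsv=cv2.cvtColor(c["image"],cv2.COLOR_RGB2HSV); H,S,V=[hsv[...,i].astype(int) for i in range(3)]; j=J(P)
    m=(V<60)&(P[...,2]>.045)&(P[...,2]<.062)&(abs(j[...,0])<.06)&(j[...,1]<-.02)&(j[...,1]>-.16)
    q=j[big(m)];print(n,m.sum(),"heel",np.percentile(q,[0,1,99],axis=0).round(4).tolist())
    m=big((S>140)&((H<6)|(H>174))&(P[...,2]>.07)&(P[...,2]<.25)&(abs(j[...,0])<.05)); y=j[m][:,1];z=P[m][:,2]
    print("grip y",y.min(),y.max(),"ridge elev",[z[(y>a)&(y<a+.015)].max().round(4) for a in (.08,.095,.11,.125,.138)])
cv2.imwrite("pics/c5.png",cv2.convertScaleAbs(np.hstack(o),alpha=1.7))
st=status.observe(); print(J(st["tool_pos"]),st["tool_pos"],st["contact_force"])
E
```

```text
time: 11.8
tool_pos: [0.4888, -0.1847, 0.2583]
tool_rot: [-1.571, 0.0, -1.804]
contact_force: [1.0, 0.3, 0.3]
opening: 0.0003
side 532 heel [[-0.0296, -0.1036], [-0.0295, -0.1001], [-0.0046, -0.0321]]
grip y 0.06677572864977607 0.15586125438135445 ridge elev [np.float64(0.102), np.float64(0.1027), np.float64(0.1042), np.float64(0.1068), np.float64(0.1071)]
top 681 heel [[-0.0317, -0.1045], [-0.0309, -0.1022], [0.0325, -0.0363]]
grip y 0.07574849501591405 0.15048404202364024 ridge elev [np.float64(0.102), np.float64(0.1036), np.float64(0.1059), np.float64(0.1066), np.float64(0.107)]
[ 0.00056622 -0.23573692] [ 0.48911985 -0.1834976   0.25832824] [-0.28823721  0.68740228 -0.09850261]
```

View pics/c5.png

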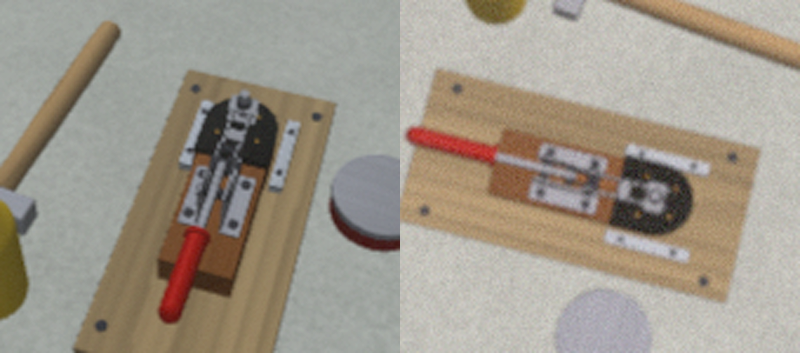

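Both views show the handle down with a ridge slope of about 0.09 rad, so its angle is about 1.29 (locked stop). The foot is on the heel (top crop (655,195)), the heel is home, and the bystanders are where they were.

```bash
python3 -c "
from cell import robot; print(robot.hand_in())"
```

```text
the job is handed in; nothing more can be done
None
```

The heel is clamped in the jig, and I handed the job in at about 12 s of the 48 s allowed; the hand-in reports no verdict.

I slid the heel home with closed fingertips until the force rose to 20 N at a standstill. Then I pushed the red handle over its arc and past its dead point, and backed the arm well clear.

**Last checks, from both cameras:**
- **Heel:** its back is at about -0.104 m in the jig in both views, against -0.105 m for home. It is centred within about 1 mm.
- **Handle:** the grip slopes about 0.09 rad above level, so the joint is at about 1.29, the locked stop. The fingertip felt no force at the end of the push, which fits the handle having snapped on.
- **Foot:** it is seen lying on the heel. Its force could not be measured, so 12 N or more is inferred from the lock.
- **Bystanders:** bottle, tin and hammer look to be where they were in the pictures. I did not measure them again.

No check failed or disagreed. The largest difference between the two views was a few millimetres, on the heel's edges and the grip.

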